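# Set the fume port's air shutter and start the fan

### The job

Set the air shutter of the round fume port: with closed fingers push its lever round the scale until the lever's pointer stands point to point with the steel clip on the rim, and leave it there. Then press the black button on the switch box fully in and let it spring back. Only push and press: do not grip the lever, do not shift or lift the port, leave the clip where it is, and leave the things round about and on the grille alone.

Things in the scene. Friction and masses are not known exactly. Their poses are not given: they have to be found in the camera images.
- port: heavy round grey housing (4 kg, loose on the bench), 204 mm in diameter at the foot, top face 65 mm above the bench. Origin: centre of its underside; z up; its scale side looks along its own -x; a short duct stub 52 mm thick sticks out to 132 mm at its back (+x). The vertical axis of lever and clip runs through the origin. In the middle is a wire grille, 75 mm above the bench, with a brick chip lying on it.
- lever (a joint): turn of the dark shutter ring and its lever about the port's vertical axis: 0 = lever along the port's -x, positive = anticlockwise seen from above (from -x towards the port's -y); stops at -1.25 and 1.25. At angle q a point of the lever at radius r lies at (-r cos q, -r sin q) in the port's frame. It turns stiffly (about 2 N at the peg) and stays where it is left. It starts on the negative side of the clip.
- lever_peg (a point): top centre of the lever's upright black peg, 12 mm in diameter, on the lever 80 mm from the axis; the peg stands free from 78 mm to 112 mm above the bench (the ring and lever arm end at 78 mm).
- lever_pointer (a point): point of the lever's pointer, just outside the peg, 92 mm from the axis and 70 mm above the bench.
- clip (a joint): angle of the steel clip on the rim, measured like joint lever; lever and clip are in line when the two angles are equal. The clip can be shoved along the rim (about 6 N) and must not be.
- clip_point (a point): point of the clip's nose, 92 mm from the axis and 70 mm above the bench; it coincides with lever_pointer when the lever is set. The clip itself is a steel block 10 x 14 x 24 mm with a small brass screw, 102 to 118 mm from the axis, its top 76 mm above the bench.
- switch_box: grey box 90 x 60 x 45 mm screwed to the bench to the right of the port, with a cable gland on its back. Origin: centre of its underside, z up, long side along its x. Behind it to the right a thin upright post of the lamp frame rises from the bench to 0.7 m, about 0.67 m ahead of the robot and 0.03 m to its right: pass in front of it, not through it.
- fan_button_top (a point): centre of the top of the round black push button on the switch box (it moves with the button): 67 mm above the bench when out, 12 mm from the box centre towards the box's -x; 30 mm in diameter, in a collar 46 mm wide that ends 57 mm above the bench; pressed straight down, travel 6 mm against a spring, fully in at about 5 N.
- fan_button (a joint): how far the button is in: 0 out, 0.006 m fully in.
- brick_chip: pale chip of fire brick 26 x 32 x 12 mm lying on the middle of the port's grille; to be left alone. Origin: centre of its underside.
- flux_jar: jar with a green lid, 50 mm in diameter, 57 mm high, standing in front between port and switch box; to be left alone. Origin: centre of its underside.
- glass_jar: small glass jar, 39 mm in diameter, 42 mm high, behind the switch box; to be left alone. Origin: centre of its underside.
- tweezers_bent: tweezers 129 x 26 x 10 mm lying at the left; to be left alone.

How it is judged:
On the way, in this order (a step that is already met when the one before it is completed fails the run):
1. the lever's pointer stands at the clip (horizontal distance between lever_pointer and clip_point below 0.006 m), for 0.3 s.
2. the fan button is pressed in (value of joint fan_button above 0.0045 m), for 0.05 s.
At the end, for the whole second after the job is handed in: the lever's pointer rests within 6 mm of the clip's point, the button has been pressed at least 4.5 mm and is out again, the port stands on the bench within 15 mm of where it was (horizontal distance between lever_pointer and clip_point below 0.006 m and value of joint fan_button below 0.002 m and velocity of joint lever between -0.05 and 0.05 rad/s and distance of port from where it was at the start of the episode below 0.015 m and height (world z) of port below 0.01 m); the robot touches nothing.
It fails at once if the button is pressed before the lever is set (value of joint fan_button above 0.003 m and horizontal distance between lever_pointer and clip_point above 0.009 m).
It fails at once if the lever's peg is gripped between the fingers (horizontal distance between the grasp point and lever_peg below 0.006 m and height (world z) of the grasp point below 0.125 m).
It fails at once if the port is shifted, lifted or tipped (distance of port from where it was at the start of the episode above 0.015 m or height (world z) of port above 0.01 m or angle between port's own z axis and vertical above 0.1 rad).
It fails at once if the clip is shifted (distance of clip_point from where it was at the start of the episode above 0.015 m).
It fails at once if things round about are disturbed (distance of any of brick_chip, flux_jar, glass_jar, tweezers_bent from where it was at the start of the episode above 0.02 m).
It also fails if it takes over 48 s, if anything falls off the work surface, if the arm or the gripper's body presses on something with over 40 N, if the wrist force passes 120 N, or if a joint passes its speed limit or range.

### The arm

A 7-joint arm with a two-finger parallel gripper is mounted at the origin on a cart in front of the work surface, level with it; the furniture and walls round the work are solid. World frame = base frame: x ahead of the robot, y to its left, z up, the work surface at z = 0. Lengths are in m, angles in rad, forces in N, time in s.
With the tool pointing down it reaches from about 0.425 to 0.95 m from the base axis. Payload 4.7 kg.
Tool frame: the origin (TCP) lies midway between the tips of the shut fingers; the grasp point (between the pads) lies 19 mm behind it; z points along the fingers, y is the direction in which the jaws open and shut (so a half turn about z gives the same grasp; the last joint's range is limited). The gripper opens to 85 mm and grips with 20 to 120 N. Pads are 22 mm wide; open, the fingers measure 114 mm over their backs; the gripper's body (76 mm by 85 mm) begins 54 mm behind the grasp point. The pads swing forward as they close: fully open they stand 13 mm farther back than shut.
Start: joints at [-1.312, 0.469, -0.049, 1.532, 0.024, 1.141, -0.082], TCP at [0.192, 0.647, 0.231] pointing down, gripper open.
Joint ranges: [-2.59, 2.59], [-0.33, 1.99], [-1.39, 1.29], [0.1, 2.45], [-1.04, 4.18], [0.21, 1.99], [-2.66, 2.66]. Speed limits (rad/s): [2.57, 2.57, 3.14, 3.14, 3.14, 3.14, 3.14].

### API

Orientations are given as a unit quaternion [w, x, y, z].
In Python, from workcell import bot gives the robot as it stands. The module is installed in compiled form; this text tells all that it offers.
- The arm moves only by the shell command python3 -m creep 'ROWS' [FORCE]. ROWS is JSON, a list of rows, each an object of numbers: "x", "y", "z": the shift along the tool's x, y, z as a fraction of full scale; "wx", "wy", "wz": the turn, a rotation vector about the tool's x, y, z as a fraction of full scale; "claw": the gripper command: -1 is fully open, 1 is shut, values between are in proportion. A call has 1 to 12 rows; each row shifts and turns the commanded pose from where the row before left it, along the tool's axes as they then stand; what a row does not reach is not made up. Full scale, the value 1, is 150 mm for a shift and pi rad for a turn. A row lasts 1/12 s, in which the tool goes at most 41.7 mm and 7.16 degrees, less where a joint would pass 70% of its speed; a pose out of reach is approached as far as the arm can. A call with a number of a shift or a turn outside -1 to 1 is refused whole. A call with a gripper value outside its range is refused whole. The fingers move at their own pace and stop on an object; FORCE is the grip in N (left out, the last holds). Time passes only in rows, so rows that do not move let the fingers close. It gives the time, the measured TCP pose, the force and the opening at its end, in the units of the state.
- bot.get_state(): the state, without advancing time (a new reading comes with each control period).
- bot.read_camera(name): name is "scene" or "top" or "wrist"; returns the picture (480x640x3 uint8, red, green, blue); there is no depth.
- bot.get_calibration(name): a dict with "intrinsics" (3x3 intrinsics, pixels), "rvec" (rotation vector, rad) and "tvec" (3), from world to camera coordinates, as OpenCV has them. Camera axes: x right, y down, z forward; pixel columns grow to the right and rows downward; lengths in m; the calibration is good to about 2 mm. A picture is of the moment at which its call begins: read the wrist's pose just before it. get_calibration takes no time and is no camera call; for the wrist camera it gives the pose at the moment of the call.
- bot.finish_job(): hands the job in, once; it reports no verdict.
The state is a dict: "t": time; "joints": joint angles; "dq": joint speeds; "tau": joint torques, N m; "eef_pos": TCP position; "tcp_rot": TCP orientation; "wrist_force": force on the tool from outside, world axes, zero at the start; "wrist_torque": the same for the moment, N m; "opening": opening from 0.0 (shut) to 1.0 (fully open).
Only numpy, scipy, OpenCV 4.12 (cv2) and the standard library are available. Lean on these libraries where they do the work, as an engineer would, in place of code of your own. Each camera call takes 0.05 s, during which the arm holds its last target.

## Working session

There is one attempt and no reset: what is moved stays moved. The work goes in short steps, Python scripts to look and compute and a shell command to move; the robot and the scene stay as the last step left them, time stands still between calls to the robot, and variables do not carry over. Pictures are saved under pics/ and viewed, and the job is handed in when it is done.

```bash
mkdir -p pics; python3 - <<'E'
from workcell import bot
import cv2
s=bot.get_state(); print({k:(v if not hasattr(v,'__len__') else [round(float(a),4) for a in v]) for k,v in s.items()})
for n in("scene","top","wrist"):
    c=bot.get_calibration(n); print(n,c)
    cv2.imwrite(f"pics/{n}0.png",bot.read_camera(n)[:,:,::-1])
E
```

```text
{'t': 0.0, 'joints': [-1.3119, 0.4695, -0.0486, 1.5337, 0.0241, 1.141, -0.0823], 'dq': [0.0011, 0.0006, -0.0011, 0.0014, -0.0009, -0.0012, -0.0003], 'tau': [0.0, -51.0321, -0.0468, -23.7708, 0.0106, 0.0074, 0.0], 'eef_pos': [0.1914, 0.6467, 0.2302], 'tcp_rot': [-0.0001, 0.1434, 0.9897, -0.001], 'wrist_force': [-0.5489, 0.8813, 0.1415], 'wrist_torque': [-0.004, 0.0002, 0.0141], 'opening': 0.9973839101083857}
scene {'intrinsics': array([[587.25210702,   0.        , 318.05908163],
       [  0.        , 587.25210702, 247.86392476],
       [  0.        ,   0.        ,   1.        ]]), 'rvec': array([ 0.63779219, -2.66318475,  1.14514038]), 'tvec': array([0.60947957, 0.0854911 , 0.94772211])}
top {'intrinsics': array([[609.48294118,   0.        , 315.97445338],
       [  0.        , 609.48294118, 237.98969524],
       [  0.        ,   0.        ,   1.        ]]), 'rvec': array([ 2.13717193, -2.11814271,  0.15511988]), 'tvec': array([0.2366093 , 0.58554202, 1.00729151])}
wrist {'intrinsics': array([[368.5401059 ,   0.        , 319.09912869],
       [  0.        , 368.5401059 , 244.4094758 ],
       [  0.        ,   0.        ,   1.        ]]), 'rvec': array([-2.33495931, -1.74254964, -0.23707284]), 'tvec': array([-0.67517058, -0.03476571,  0.3795636 ])}
```

View pics/top0.png

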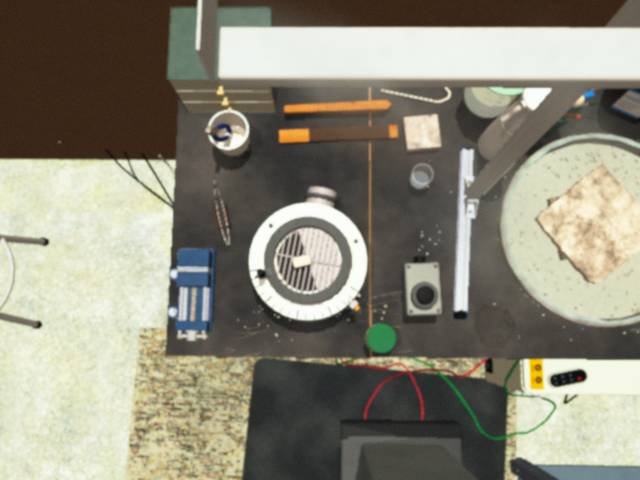

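View pics/scene0.png

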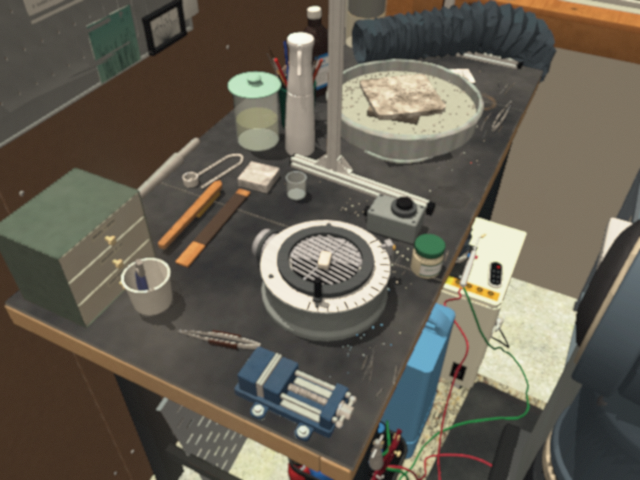

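Top view: port at about (308,262), black peg at about (260,273), clip with its brass screw near (355,306), button at (425,294). I'll zoom in.

```bash
cat > h.py <<'E'
import numpy as np,cv2
from workcell import bot
def ray(n,uv,z,c=None):
    c=c or bot.get_calibration(n);R=cv2.Rodrigues(c["rvec"])[0];K=c["intrinsics"]
    o=-R.T@c["tvec"].ravel(); d=R.T@np.linalg.solve(K,[uv[0],uv[1],1]); return o+d*(z-o[2])/d[2]
def proj(n,P,c=None):
    c=c or bot.get_calibration(n); return cv2.projectPoints(np.array(P,float).reshape(-1,1,3),c["rvec"],c["tvec"],c["intrinsics"],None)[0].reshape(-1,2)
E
python3 - <<'E'
from h import *
im=cv2.imread("pics/top0.png")
cv2.imwrite("pics/topz.png",cv2.resize(im[190:350,240:450],None,fx=3.8,fy=3.7,interpolation=cv2.INTER_CUBIC))
im=cv2.imread("pics/scene0.png")
cv2.imwrite("pics/scz.png",cv2.resize(im[190:350,250:450],None,fx=4,fy=3.7,interpolation=cv2.INTER_CUBIC))
E
```

```text
(no output)
```

View pics/topz.png

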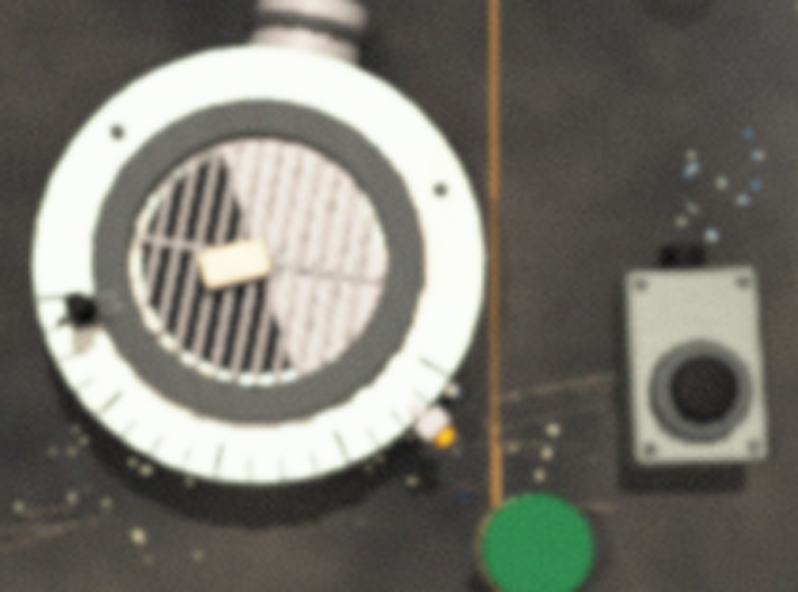

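View pics/scz.png

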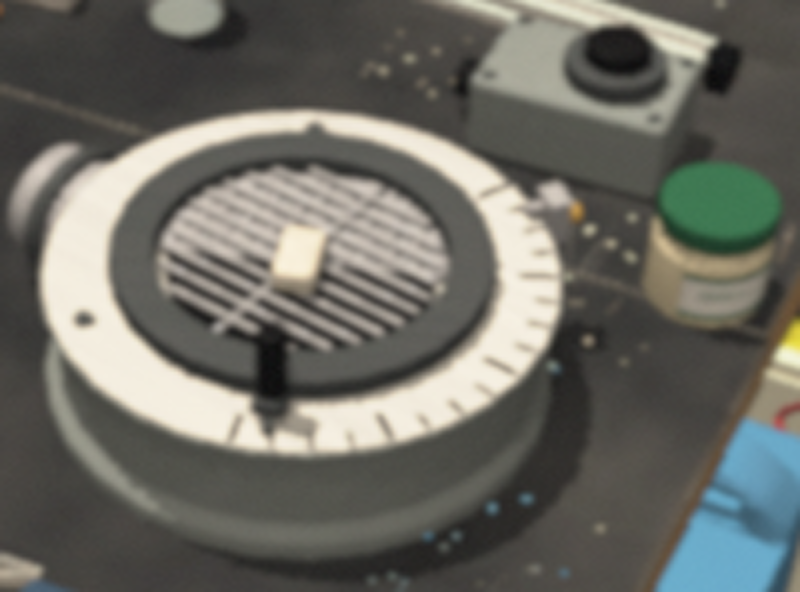

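```bash
python3 - <<'E'
from h import *
im=cv2.imread("pics/top0.png");hsv=cv2.cvtColor(im,cv2.COLOR_BGR2HSV)
sub=np.zeros(im.shape[:2],np.uint8);sub[190:335,240:376]=1
def cen(m,show=""):
    m=m.astype(np.uint8);n,l,st,c=cv2.connectedComponentsWithStats(m);i=1+np.argmax(st[1:,4]);print(show,c[i],st[i]);return c[i],l==i
w=(hsv[...,2]>190)&(hsv[...,1]<60)&(sub>0)
_,m=cen(w,"white")
cs=max(cv2.findContours(m.astype(np.uint8),0,1)[0],key=cv2.contourArea)
P=np.array([ray("top",p+0.,.065)[:2] for p in cs.reshape(-1,2)])
h=cv2.convexHull(P.astype(np.float32)).reshape(-1,2)
# robust circle
Q=P.copy()
for _ in range(6):
    s=np.linalg.lstsq(np.c_[2*Q,np.ones(len(Q))],(Q**2).sum(1),rcond=None)[0];c=s[:2];r=np.sqrt(s[2]+c@c)
    e=abs(np.linalg.norm(P-c,axis=1)-r);Q=P[e<max(.0025,np.median(e))]
print("circle",c,r,len(Q),len(P))
o=(hsv[...,0]>10)&(hsv[...,0]<25)&(hsv[...,1]>150)&(hsv[...,2]>150)&(sub>0);o[:, 366:]=0
co,_=cen(o,"screw")
S=ray("top",co,.072)
b=(hsv[...,2]<60);b[:, :252]=0;b[:,268:]=0;b[:262]=0;b[285:]=0
cb,_=cen(b,"peg");B=ray("top",cb,.105)
g=(hsv[...,0]>55)&(hsv[...,0]<85)&(hsv[...,1]>120);g[:300]=0;g[356:]=0
cg,_=cen(g,"lid");print("lid",ray("top",cg,.057))
k=(hsv[...,2]<65);k[:282]=0;k[306:]=0;k[:,:412]=0;k[:,438:]=0
ck,_=cen(k,"button");print("button",ray("top",ck,.067))
br=(hsv[...,2]>180)&(hsv[...,1]>20);br[:252]=0;br[272:]=0;br[:,:288]=0;br[:,316:]=0
for nm,X in(("screw",S),("peg",B)):
    d=X[:2]-c;print(nm,X,"r",np.linalg.norm(d),"world ang",np.degrees(np.arctan2(d[1],d[0])))
# duct direction
d=ray("top",(321,195),.035)[:2]-c;print("duct",d,np.degrees(np.arctan2(d[1],d[0])))
E
```

```text
white [309.40593026 260.43787847] [ 249  198  118  122 4789]
circle [0.54302163 0.25559806] 0.09981924373358446 310 346
screw [357. 308.] [355 306   5   5  17]
peg [261.5        273.69444444] [259 271   6   7  36]
lid [381.50697674 338.05736434] [368 324  28  29 645]
lid [0.41322208 0.13016742 0.057     ]
button [424.85020243 295.18623482] [417 287  17  18 247]
button [0.48484952 0.05804614 0.067     ]
screw [0.46216127 0.17187577 0.072     ] r 0.11639510023491963 world ang -134.00378637129975
peg [0.51467409 0.32900652 0.105     ] r 0.0786917124862939 world ang 111.11465539451207
duct [ 0.12053198 -0.02161655] -10.16749787728895
```

Values look consistent: the peg is at r≈79 mm and the screw is at r≈116 mm. I'll cross-check them in the scene view.

```bash
python3 - <<'E'
from h import *
c=np.array([.5430,.2556]);
def pt(r,deg,z): a=np.radians(deg);return [c[0]+r*np.cos(a),c[1]+r*np.sin(a),z]
pts=[pt(.08,111,.112),pt(.08,111,.078),pt(.092,111,.07),pt(.092,226,.07),pt(.110,226,.076),pt(.102,226,.07),[.4848,.058,.067],[c[0],c[1],.075]]+[pt(.1,a,.065) for a in range(0,360,30)]
for n,(x0,y0,x1,y1) in dict(scene=(250,190,450,350),top=(240,190,450,350)).items():
    im=cv2.imread(f"pics/{n}0.png");z=cv2.resize(im[y0:y1,x0:x1],None,fx=3.8,fy=3.8,interpolation=cv2.INTER_CUBIC)
    for i,(u,v) in enumerate(proj(n,pts)): cv2.circle(z,(int((u-x0+.5)*3.8),int((v-y0+.5)*3.8)),3,(0,0,255) if i<3 else (255,0,255) if i<8 else (255,120,0),1)
    cv2.imwrite(f"pics/chk_{n}.png",z)
E
```

```text
(no output)
```

View pics/chk_scene.png

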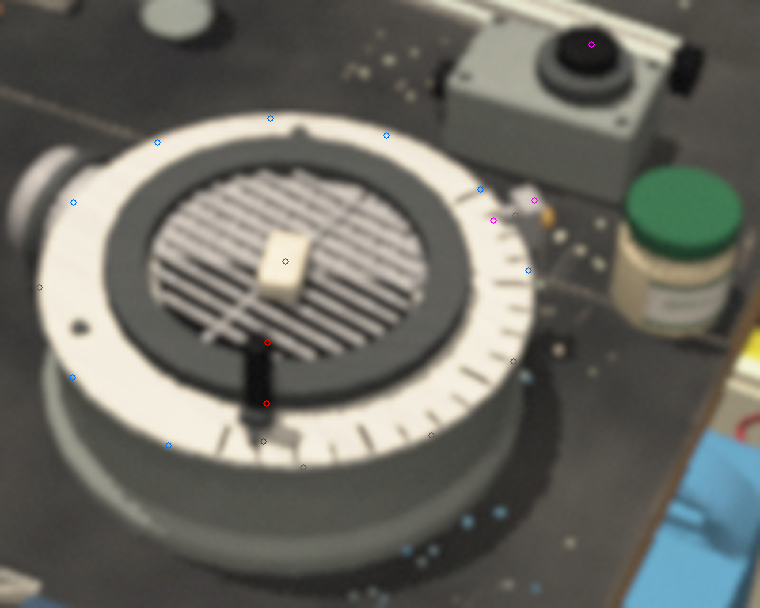

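View pics/chk_top.png

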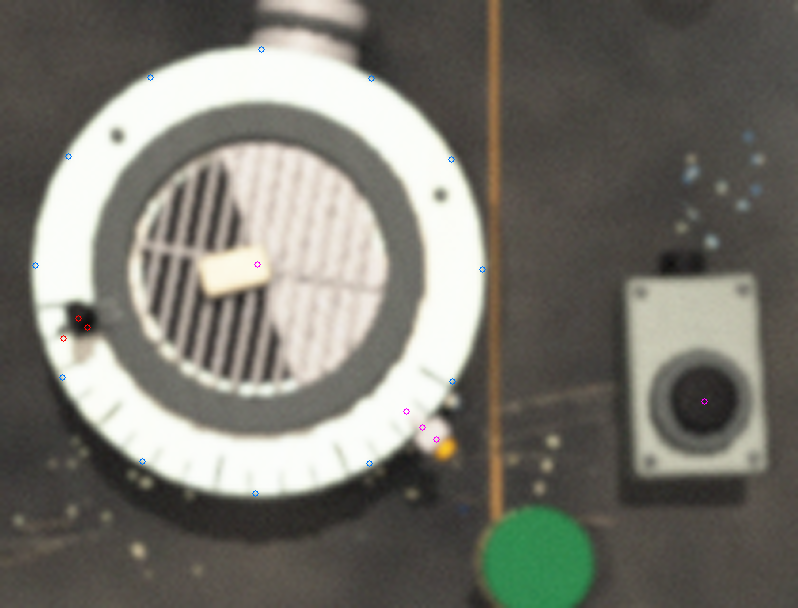

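The two views agree within a few mm. The peg is at about 109° world and the clip at about 226°. The port's -x is at about 170°. I'll move beside the peg with fingers shut.

```bash
python3 -m creep '[{"x":-0.24,"y":-0.104,"claw":1},{"x":-0.24,"y":-0.104,"claw":1},{"x":-0.24,"y":-0.104,"claw":1},{"x":-0.24,"y":-0.104,"claw":1},{"x":-0.24,"y":-0.104,"claw":1},{"x":-0.24,"y":-0.104,"claw":1},{"x":-0.24,"y":-0.104,"claw":1},{"x":-0.24,"y":-0.104,"claw":1},{"x":-0.24,"y":-0.104,"claw":1},{"x":-0.24,"y":-0.104,"claw":1},{"x":-0.24,"y":-0.104,"claw":1},{"x":-0.24,"y":-0.104,"claw":1}]' 30
python3 -m creep '[{"wz":0.0379,"claw":1},{"wz":0.0379,"claw":1},{"wz":0.0379,"claw":1},{"wz":0.0379,"claw":1},{"wz":0.0379,"claw":1},{"wz":0.0379,"claw":1},{"wz":0.0379,"claw":1},{"wz":0.0379,"claw":1},{"claw":1},{"claw":1}]'
python3 - <<'E'
from h import *
s=bot.get_state();print(s["joints"]);cv2.imwrite("pics/w1.png",bot.read_camera("wrist")[:,:,::-1])
E
```

```text
[-1.31190805  0.4692374  -0.04860042  1.53335517  0.02409894  1.14101591
 -0.08228238]$[0]: bad value
$[0]: bad value
```

View pics/w1.png

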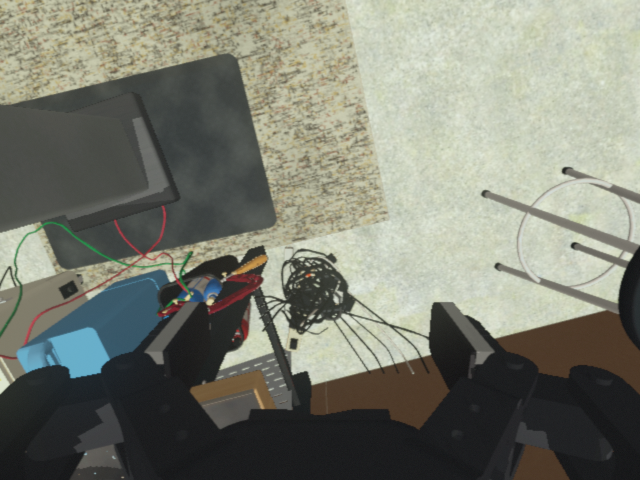

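The wrist picture shows only the floor because both calls were refused and the arm hasn't moved. Probably every key has to be present, so I'll try one null row.

```bash
python3 -m creep '[{"x":-0.24,"y":-0.104,"z":0,"wx":0,"wy":0,"wz":0,"claw":1}]' 30
```

```text
t: 0.28
eef_pos: [0.2126, 0.6267, 0.2306]
tcp_rot: [-0.003, 0.137, 0.991, 0.001]
wrist_force: [-1.3, 1.1, 1.1]
opening: 0.887
```

```bash
python3 -m creep '[{"x":-0.24,"y":-0.104,"z":0,"wx":0,"wy":0,"wz":0,"claw":1},{"x":-0.24,"y":-0.104,"z":0,"wx":0,"wy":0,"wz":0,"claw":1},{"x":-0.24,"y":-0.104,"z":0,"wx":0,"wy":0,"wz":0,"claw":1},{"x":-0.24,"y":-0.104,"z":0,"wx":0,"wy":0,"wz":0,"claw":1},{"x":-0.24,"y":-0.104,"z":0,"wx":0,"wy":0,"wz":0,"claw":1},{"x":-0.24,"y":-0.104,"z":0,"wx":0,"wy":0,"wz":0,"claw":1},{"x":-0.24,"y":-0.104,"z":0,"wx":0,"wy":0,"wz":0,"claw":1},{"x":-0.24,"y":-0.104,"z":0,"wx":0,"wy":0,"wz":0,"claw":1},{"x":-0.24,"y":-0.104,"z":0,"wx":0,"wy":0,"wz":0,"claw":1},{"x":-0.24,"y":-0.104,"z":0,"wx":0,"wy":0,"wz":0,"claw":1},{"x":-0.24,"y":-0.104,"z":0,"wx":0,"wy":0,"wz":0,"claw":1}]'
python3 -m creep '[{"x":0,"y":0,"z":0,"wx":0,"wy":0,"wz":0.0379,"claw":1},{"x":0,"y":0,"z":0,"wx":0,"wy":0,"wz":0.0379,"claw":1},{"x":0,"y":0,"z":0,"wx":0,"wy":0,"wz":0.0379,"claw":1},{"x":0,"y":0,"z":0,"wx":0,"wy":0,"wz":0.0379,"claw":1},{"x":0,"y":0,"z":0,"wx":0,"wy":0,"wz":0.0379,"claw":1},{"x":0,"y":0,"z":0,"wx":0,"wy":0,"wz":0.0379,"claw":1},{"x":0,"y":0,"z":0,"wx":0,"wy":0,"wz":0.0379,"claw":1},{"x":0,"y":0,"z":0,"wx":0,"wy":0,"wz":0.0379,"claw":1},{"x":0,"y":0,"z":0,"wx":0,"wy":0,"wz":0,"claw":1},{"x":0,"y":0,"z":0,"wx":0,"wy":0,"wz":0,"claw":1}]'
python3 - <<'E'
from h import *
s=bot.get_state();print(s["joints"]);cv2.imwrite("pics/w2.png",bot.read_camera("wrist")[:,:,::-1])
E
```

```text
t: 1.2
eef_pos: [0.5538, 0.3437, 0.2312]
tcp_rot: [-0.0, 0.143, 0.99, 0.0]
wrist_force: [0.3, 1.0, -0.8]
opening: 0.004
t: 2.03
eef_pos: [0.5524, 0.3452, 0.2311]
tcp_rot: [-0.0, 0.58, 0.815, -0.0]
wrist_force: [0.0, 0.6, 0.0]
opening: 0.001
[-0.827443    0.43584615  0.28590542  1.60842391 -0.1327137   1.11693103
 -0.17476905]
```

View pics/w2.png

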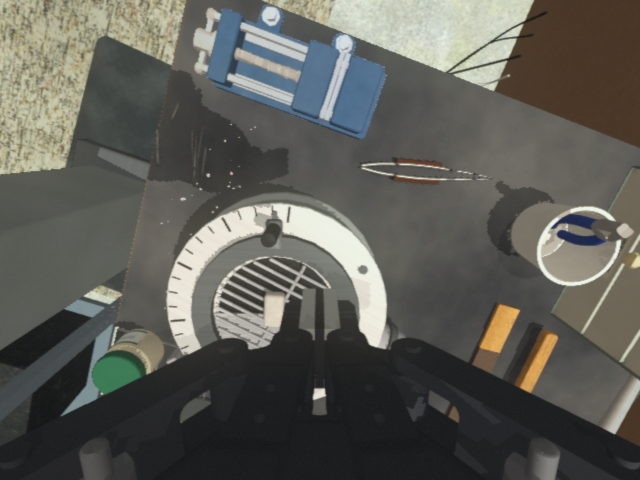

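The wrist view is sharp: peg near (272,233), pointer near (268,212), fingers to its right. I'll measure peg position and circle from here.

```bash
python3 - <<'E'
from h import *
im=cv2.imread("pics/w2.png")
cv2.imwrite("pics/w2z.png",cv2.resize(im[185:265,230:330],None,fx=7,fy=7,interpolation=cv2.INTER_NEAREST))
E
```

```text
(no output)
```

View pics/w2z.png

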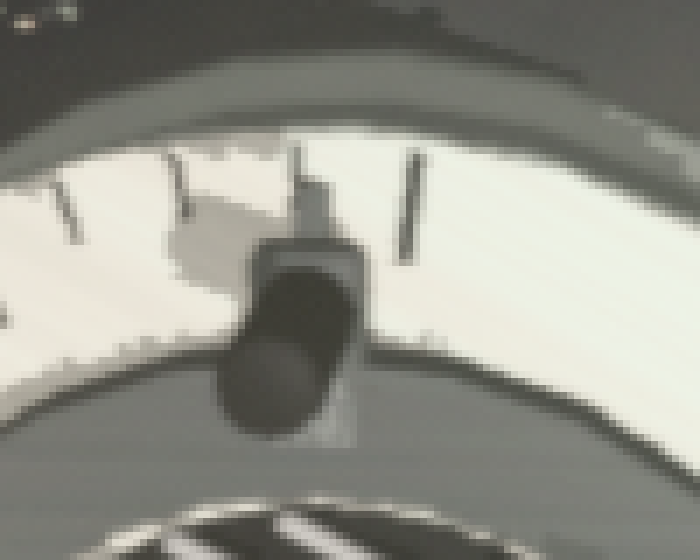

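```bash
python3 - <<'E'
from h import *
c=bot.get_calibration("wrist")
O=np.array([.5430,.2556])
for n,uv,z in(("peg",(267.8,239.9),.112),("pointer",(274.5,210.2),.070)):
    X=ray("wrist",uv,z,c);d=X[:2]-O;print(n,X,np.linalg.norm(d),np.degrees(np.arctan2(d[1],d[0])))
# visible rim points (outer edge white, z=.065) 
im=cv2.imread("pics/w2.png");g=im.min(2)
pts=[]
for u in range(200,365,8):
    col=g[150:300,u];i=np.where(col>190)[0]
    if len(i) : pts.append(ray("wrist",(u,150+i[0]),.065,c)[:2])
P=np.array(pts)
from scipy.optimize import least_squares
r=least_squares(lambda p:np.hypot(*(P-p).T)-.0998,O,loss="soft_l1",f_scale=.001);print(r.x,np.round(1e3*r.fun,1))
E
```

```text
peg [0.51766454 0.33215344 0.112     ] 0.08063693329697876 108.31202510734552
pointer [0.51342824 0.34613467 0.07      ] 0.09524188080231795 108.08883325985046
[0.54326663 0.25536033] [ 0.6  0.4  0.3  0.1 -1.   0.  -0.  -0.5 -2.1  0.2  0.3  0.1 -0.5  0.2
  0.5 -0.3  0.3 -0.  -0.4  0.7  0.1]
```

Centre (0.5432, 0.2555) and the peg at 108.3° agree across both cameras. The tool is 38 mm behind the peg tangentially and at r≈82 mm. Next I descend to z≈0.092.

```bash
python3 -m creep '[{"x":0,"y":0,"z":0.185,"wx":0,"wy":0,"wz":0,"claw":1},{"x":0,"y":0,"z":0.185,"wx":0,"wy":0,"wz":0,"claw":1},{"x":0,"y":0,"z":0.185,"wx":0,"wy":0,"wz":0,"claw":1},{"x":0,"y":0,"z":0.185,"wx":0,"wy":0,"wz":0,"claw":1},{"x":0,"y":0,"z":0.185,"wx":0,"wy":0,"wz":0,"claw":1},{"x":0,"y":0,"z":0,"wx":0,"wy":0,"wz":0,"claw":1}]'
python3 -m creep '[{"x":0,"y":-0.04,"z":0,"wx":0,"wy":0,"wz":0,"claw":1},{"x":0,"y":-0.04,"z":0,"wx":0,"wy":0,"wz":0,"claw":1},{"x":0,"y":-0.02,"z":0,"wx":0,"wy":0,"wz":0,"claw":1},{"x":0,"y":0,"z":0,"wx":0,"wy":0,"wz":0,"claw":1}]'
python3 - <<'E'
from h import *
s=bot.get_state();print(s["joints"]);cv2.imwrite("pics/w3.png",bot.read_camera("wrist")[:,:,::-1])
E
```

```text
t: 2.58
eef_pos: [0.549, 0.3431, 0.0868]
tcp_rot: [-0.002, 0.58, 0.814, -0.005]
wrist_force: [-0.5, -0.8, -1.0]
opening: 0.002
t: 2.92
eef_pos: [0.5385, 0.3407, 0.0946]
tcp_rot: [0.0, 0.581, 0.814, 0.001]
wrist_force: [0.5, 0.9, 1.1]
opening: 0.002
[-0.81068491  0.55316972  0.25142662  1.76758613 -0.17738997  0.84005933
 -0.14561812]
```

View pics/w3.png

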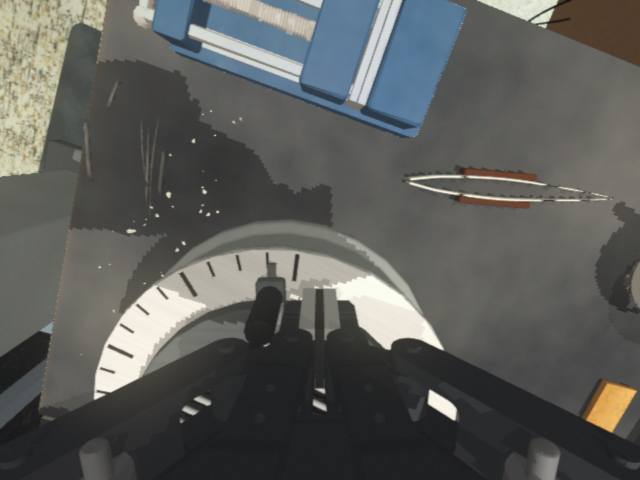

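Peg sits just left of the finger, nearly touching. Now the arc: 3.5° per row as a constant screw about the port axis.

```bash
python3 -m creep '[{"x":0.008,"y":-0.0337,"z":0,"wx":0,"wy":0,"wz":-0.0194,"claw":1},{"x":0.008,"y":-0.0337,"z":0,"wx":0,"wy":0,"wz":-0.0194,"claw":1},{"x":0.008,"y":-0.0337,"z":0,"wx":0,"wy":0,"wz":-0.0194,"claw":1},{"x":0.008,"y":-0.0337,"z":0,"wx":0,"wy":0,"wz":-0.0194,"claw":1},{"x":0.008,"y":-0.0337,"z":0,"wx":0,"wy":0,"wz":-0.0194,"claw":1},{"x":0.008,"y":-0.0337,"z":0,"wx":0,"wy":0,"wz":-0.0194,"claw":1},{"x":0.008,"y":-0.0337,"z":0,"wx":0,"wy":0,"wz":-0.0194,"claw":1},{"x":0.008,"y":-0.0337,"z":0,"wx":0,"wy":0,"wz":-0.0194,"claw":1},{"x":0.008,"y":-0.0337,"z":0,"wx":0,"wy":0,"wz":-0.0194,"claw":1},{"x":0.008,"y":-0.0337,"z":0,"wx":0,"wy":0,"wz":-0.0194,"claw":1},{"x":0,"y":0,"z":0,"wx":0,"wy":0,"wz":0,"claw":1},{"x":0,"y":0,"z":0,"wx":0,"wy":0,"wz":0,"claw":1}]'
cat >> h.py <<'E'
def where(O=np.array([.5432,.2555])):
    s=bot.get_state();w,x,y,z=s["tcp_rot"];th=2*np.arctan2(y,x)
    d=np.array(s["eef_pos"][:2])-O;e=np.array([np.cos(th),np.sin(th)]);t=np.array([-e[1],e[0]])
    print("toolx",np.degrees(th)%360,"rad",d@e,"tan",d@t,"z",s["eef_pos"][2],"j",np.round(s["joints"],2),"t",s["t"])
E
python3 - <<'E'
from h import *
where();cv2.imwrite("pics/w4.png",bot.read_camera("wrist")[:,:,::-1])
E
```

```text
t: 3.97
eef_pos: [0.4915, 0.3224, 0.0937]
tcp_rot: [0.001, 0.311, 0.95, 0.001]
wrist_force: [0.7, 1.8, 0.8]
opening: -0.002
toolx 143.78371427441024 rad 0.08127228599463136 tan -0.02339309838652906 z 0.09369394985870144 j [-0.72  0.48  0.09  1.88 -0.06  0.78  0.34] t 3.9667
```

View pics/w4.png

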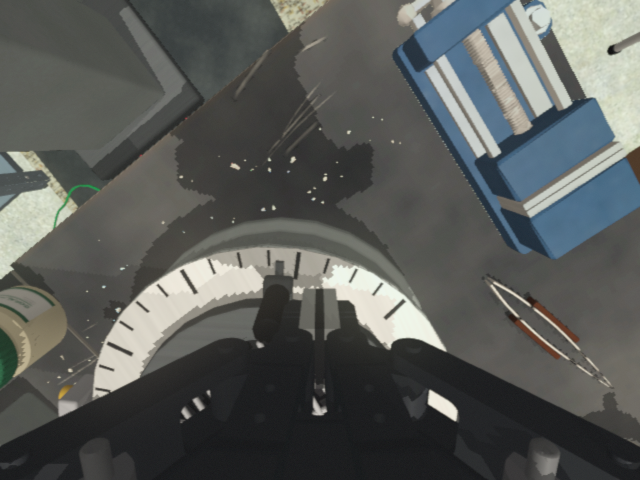

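Contact confirmed: the peg moved with the finger, and the clip is coming into view at (65,400). I'll go on, checking the port afterwards from the top view.

```bash
python3 -m creep '[{"x":0.008,"y":-0.0337,"z":0,"wx":0,"wy":0,"wz":-0.0194,"claw":1},{"x":0.008,"y":-0.0337,"z":0,"wx":0,"wy":0,"wz":-0.0194,"claw":1},{"x":0.008,"y":-0.0337,"z":0,"wx":0,"wy":0,"wz":-0.0194,"claw":1},{"x":0.008,"y":-0.0337,"z":0,"wx":0,"wy":0,"wz":-0.0194,"claw":1},{"x":0.008,"y":-0.0337,"z":0,"wx":0,"wy":0,"wz":-0.0194,"claw":1},{"x":0.008,"y":-0.0337,"z":0,"wx":0,"wy":0,"wz":-0.0194,"claw":1},{"x":0.008,"y":-0.0337,"z":0,"wx":0,"wy":0,"wz":-0.0194,"claw":1},{"x":0.008,"y":-0.0337,"z":0,"wx":0,"wy":0,"wz":-0.0194,"claw":1},{"x":0.008,"y":-0.0337,"z":0,"wx":0,"wy":0,"wz":-0.0194,"claw":1},{"x":0.008,"y":-0.0337,"z":0,"wx":0,"wy":0,"wz":-0.0194,"claw":1},{"x":0.008,"y":-0.0337,"z":0,"wx":0,"wy":0,"wz":-0.0194,"claw":1},{"x":0.008,"y":-0.0337,"z":0,"wx":0,"wy":0,"wz":-0.0194,"claw":1}]'
python3 -m creep '[{"x":0.008,"y":-0.0337,"z":0,"wx":0,"wy":0,"wz":-0.0194,"claw":1},{"x":0.008,"y":-0.0337,"z":0,"wx":0,"wy":0,"wz":-0.0194,"claw":1},{"x":0.008,"y":-0.0337,"z":0,"wx":0,"wy":0,"wz":-0.0194,"claw":1},{"x":0.008,"y":-0.0337,"z":0,"wx":0,"wy":0,"wz":-0.0194,"claw":1},{"x":0.008,"y":-0.0337,"z":0,"wx":0,"wy":0,"wz":-0.0194,"claw":1},{"x":0.008,"y":-0.0337,"z":0,"wx":0,"wy":0,"wz":-0.0194,"claw":1},{"x":0,"y":0,"z":0,"wx":0,"wy":0,"wz":0,"claw":1},{"x":0,"y":0,"z":0,"wx":0,"wy":0,"wz":0,"claw":1}]'
python3 - <<'E'
from h import *
where();cv2.imwrite("pics/w5.png",bot.read_camera("wrist")[:,:,::-1])
E
```

```text
t: 5.02
eef_pos: [0.4601, 0.27, 0.0931]
tcp_rot: [0.0, -0.051, 0.999, 0.001]
wrist_force: [-1.1, 2.3, 1.0]
opening: 0.001
t: 5.68
eef_pos: [0.461, 0.2376, 0.0926]
tcp_rot: [0.0, -0.23, 0.973, -0.0]
wrist_force: [-0.2, -0.3, -0.1]
opening: 0.001
toolx 206.53713688586097 rad 0.08150011127837656 tan -0.02069941991029085 z 0.09263191194790574 j [-0.42  0.4  -0.17  2.03  0.1   0.73  1.38] t 5.6833
```

View pics/w5.png

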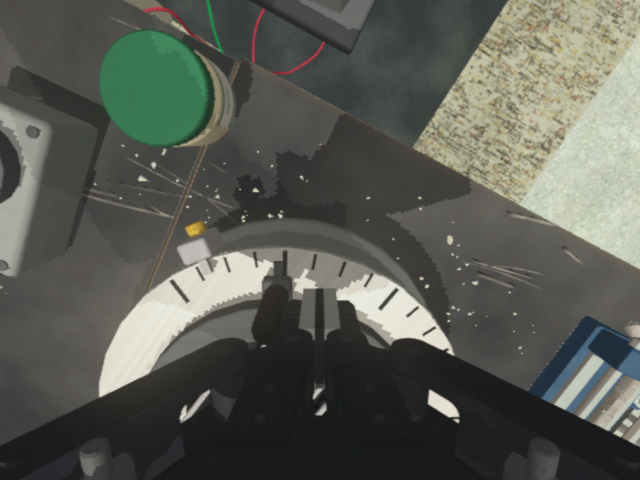

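Pointer near (279,262), clip nose near (208,270), lid of flux jar well clear. I'll zoom in and measure the angles.

```bash
python3 - <<'E'
from h import *
im=cv2.imread("pics/w5.png")
cv2.imwrite("pics/w5z.png",cv2.resize(im[215:315,165:305],None,fx=5.5,fy=5.5,interpolation=cv2.INTER_NEAREST))
E
```

```text
(no output)
```

View pics/w5z.png

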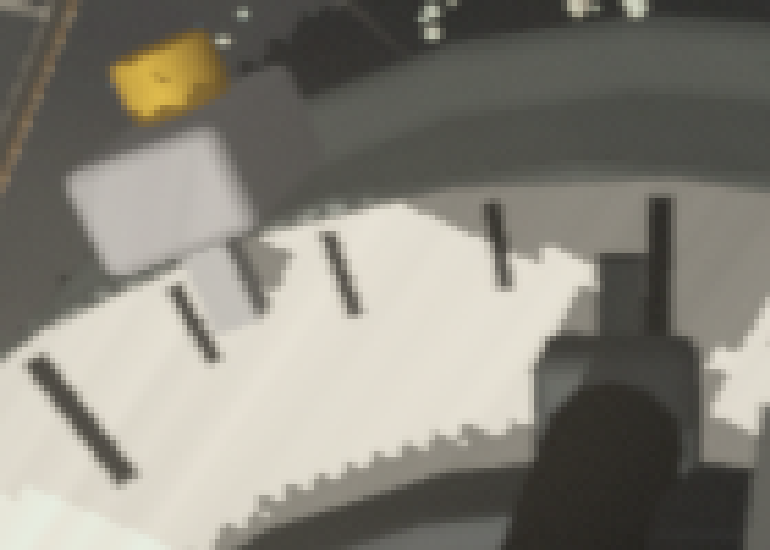

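```bash
python3 - <<'E'
from h import *
c=bot.get_calibration("wrist")
O=np.array([.5432,.2555])
for n,uv,z in(("pointer",(277.6,261),.070),("nose",(207.8,273),.07),("blocktop",(194,251.5),.076)):
    X=ray("wrist",uv,z,c);d=X[:2]-O;print(n,X,np.linalg.norm(d),np.degrees(np.arctan2(d[1],d[0]))%360)
E
```

```text
pointer [0.45817963 0.21504564 0.07      ] 0.09415422880412726 205.44601815761789
nose [0.47860588 0.18766019 0.07      ] 0.09367304516819586 226.4039225986206
blocktop [0.46894168 0.17892603 0.076     ] 0.10666710090939831 225.87956101737072
```

```bash
python3 -m creep '[{"x":0.008,"y":-0.0337,"z":0,"wx":0,"wy":0,"wz":-0.0194,"claw":1},{"x":0.008,"y":-0.0337,"z":0,"wx":0,"wy":0,"wz":-0.0194,"claw":1},{"x":0.008,"y":-0.0337,"z":0,"wx":0,"wy":0,"wz":-0.0194,"claw":1},{"x":0.008,"y":-0.0337,"z":0,"wx":0,"wy":0,"wz":-0.0194,"claw":1},{"x":0.004,"y":-0.0168,"z":0,"wx":0,"wy":0,"wz":-0.0097,"claw":1},{"x":0.004,"y":-0.0168,"z":0,"wx":0,"wy":0,"wz":-0.0097,"claw":1},{"x":0,"y":0,"z":0,"wx":0,"wy":0,"wz":0,"claw":1},{"x":0,"y":0,"z":0,"wx":0,"wy":0,"wz":0,"claw":1}]'
python3 - <<'E'
from h import *
where();im=bot.read_camera("wrist")[:,:,::-1];cv2.imwrite("pics/w6.png",im)
cv2.imwrite("pics/w6z.png",cv2.resize(im[215:315,200:340],None,fx=5.5,fy=5.5,interpolation=cv2.INTER_NEAREST))
E
```

```text
t: 6.4
eef_pos: [0.4698, 0.214, 0.0925]
tcp_rot: [-0.0, -0.375, 0.927, -0.0]
wrist_force: [-0.1, 1.1, 0.7]
opening: 0.002
toolx 224.084053316771 rad 0.08164147426750042 tan -0.021272132535680683 z 0.09246310638618137 j [-0.32  0.4  -0.24  2.03  0.14  0.73  1.7 ] t 6.4
```

View pics/w6z.png

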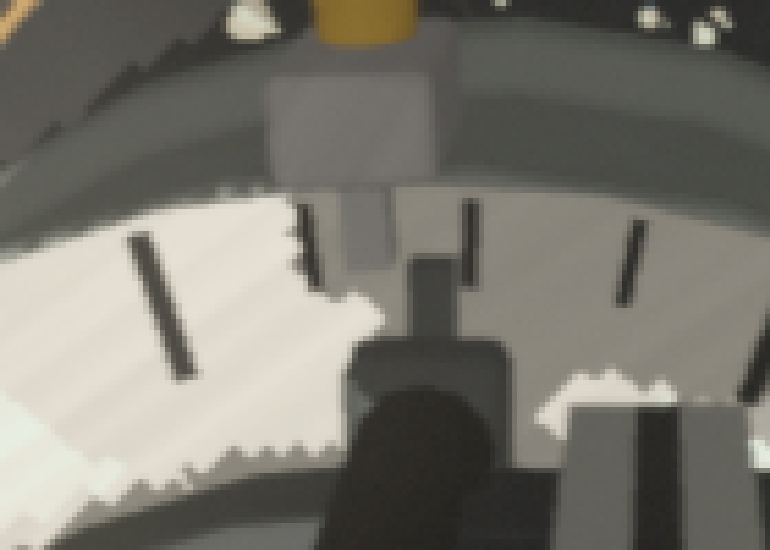

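The pointer tip (433,256) is still about 63 zoomed px right of the nose (370,268), about 5.3 mm or 3.3°. I'll nudge by that.

```bash
python3 -m creep '[{"x":0.004,"y":-0.016,"z":0,"wx":0,"wy":0,"wz":-0.0092,"claw":1},{"x":0.004,"y":-0.016,"z":0,"wx":0,"wy":0,"wz":-0.0092,"claw":1},{"x":0,"y":0,"z":0,"wx":0,"wy":0,"wz":0,"claw":1},{"x":0,"y":0,"z":0,"wx":0,"wy":0,"wz":0,"claw":1},{"x":0,"y":0,"z":0,"wx":0,"wy":0,"wz":0,"claw":1}]'
python3 - <<'E'
from h import *
where();im=bot.read_camera("wrist")[:,:,::-1];cv2.imwrite("pics/w7.png",im)
cv2.imwrite("pics/w7z.png",cv2.resize(im[215:315,200:340],None,fx=5.5,fy=5.5,interpolation=cv2.INTER_NEAREST))
E
```

```text
t: 6.87
eef_pos: [0.4721, 0.2098, 0.0925]
tcp_rot: [-0.0, -0.402, 0.916, 0.0]
wrist_force: [-0.9, 1.2, -0.0]
opening: 0.0
toolx 227.43780574714714 rad 0.08174720235695501 tan -0.021408303032376577 z 0.09246799963882062 j [-0.3   0.4  -0.25  2.03  0.15  0.73  1.76] t 6.8667
```

View pics/w7z.png

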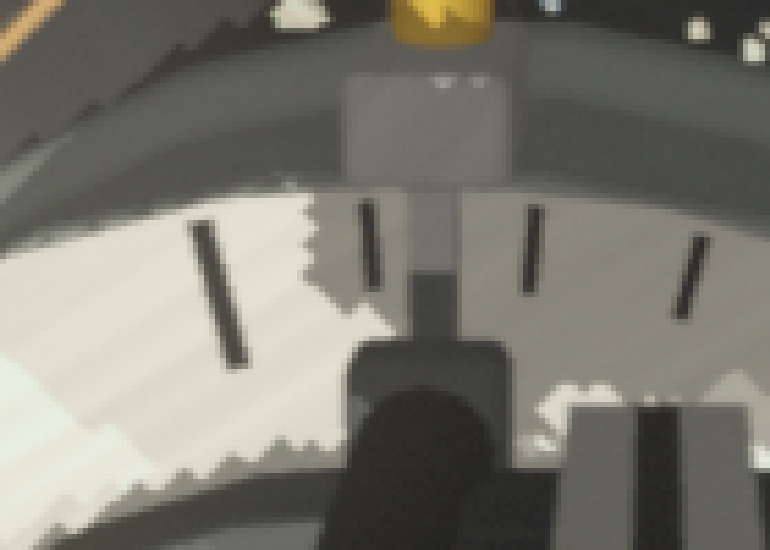

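Pointer and nose are exactly in line, point to point at (434,270). I'll back off tangentially and lift.

```bash
python3 -m creep '[{"x":0,"y":0.05,"z":0,"wx":0,"wy":0,"wz":0,"claw":1},{"x":0,"y":0.05,"z":0,"wx":0,"wy":0,"wz":0,"claw":1},{"x":0,"y":0.05,"z":0,"wx":0,"wy":0,"wz":0,"claw":1},{"x":0,"y":0,"z":0,"wx":0,"wy":0,"wz":0,"claw":1},{"x":0,"y":0,"z":-0.2,"wx":0,"wy":0,"wz":0,"claw":1},{"x":0,"y":0,"z":-0.2,"wx":0,"wy":0,"wz":0,"claw":1},{"x":0,"y":0,"z":-0.2,"wx":0,"wy":0,"wz":0,"claw":1},{"x":0,"y":0,"z":0,"wx":0,"wy":0,"wz":0,"claw":1},{"x":0,"y":0,"z":0,"wx":0,"wy":0,"wz":0,"claw":1}]'
python3 - <<'E'
from h import *
where();im=bot.read_camera("wrist")[:,:,::-1];cv2.imwrite("pics/w8.png",im)
s=bot.get_state();th=2*np.arctan2(s["tcp_rot"][2],s["tcp_rot"][1]);d=np.array([.4848,.058])-np.array(s["eef_pos"][:2])
print("to button tool x,y /0.15:",(d@[np.cos(th),np.sin(th)])/.15,(d@[np.sin(th),-np.cos(th)])/.15)
E
```

```text
t: 7.67
eef_pos: [0.4566, 0.2254, 0.1843]
tcp_rot: [0.002, -0.403, 0.915, -0.0]
wrist_force: [0.1, -0.2, 0.4]
opening: -0.002
toolx 227.48703848040336 rad 0.08069812215385767 tan -0.04350712327710295 z 0.18432619827221025 j [-0.3   0.26 -0.28  1.96  0.09  0.92  1.77] t 7.6667
to button tool x,y /0.15: 0.687658586898056 -0.8945025851403148
```

View pics/w8.png

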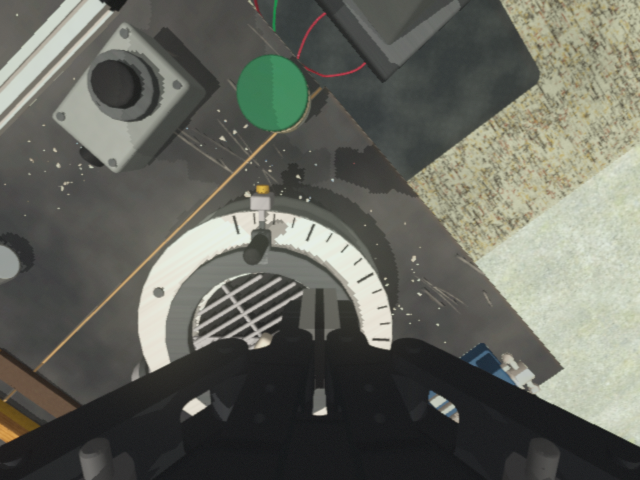

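Lever still lies in line with the clip (262,205-245). Button top is at about (115,84), which I'll measure now.

```bash
python3 - <<'E'
from h import *
c=bot.get_calibration("wrist");im=cv2.imread("pics/w8.png")
m=(im.max(2)<50).astype(np.uint8);m[:55]=0;m[112:]=0;m[:,:85]=0;m[:,145:]=0
n,l,st,ce=cv2.connectedComponentsWithStats(m);i=1+np.argmax(st[1:,4]);print(ce[i],st[i])
print(ray("wrist",(115,84),.067,c),ray("wrist",ce[i],.067,c))
cv2.imwrite("pics/w8z.png",cv2.resize(im[30:180,40:210],None,fx=4,fy=4))
E
```

```text
[130.61572052  83.80349345] [107  61  35  47 458]
[0.48376565 0.05885671 0.067     ] [0.4761666  0.06567842 0.067     ]
```

View pics/w8z.png

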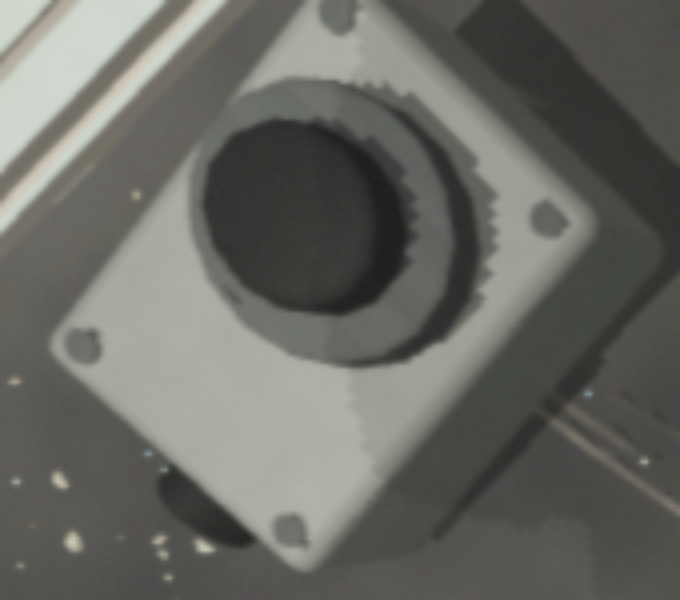

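```bash
python3 -m creep '[{"x":0.086,"y":-0.112,"z":0,"wx":0,"wy":0,"wz":0,"claw":1},{"x":0.086,"y":-0.112,"z":0,"wx":0,"wy":0,"wz":0,"claw":1},{"x":0.086,"y":-0.112,"z":0,"wx":0,"wy":0,"wz":0,"claw":1},{"x":0.086,"y":-0.112,"z":0,"wx":0,"wy":0,"wz":0,"claw":1},{"x":0.086,"y":-0.112,"z":0,"wx":0,"wy":0,"wz":0,"claw":1},{"x":0.086,"y":-0.112,"z":0,"wx":0,"wy":0,"wz":0,"claw":1},{"x":0.086,"y":-0.112,"z":0,"wx":0,"wy":0,"wz":0,"claw":1},{"x":0.086,"y":-0.112,"z":0,"wx":0,"wy":0,"wz":0,"claw":1},{"x":0,"y":0,"z":0,"wx":0,"wy":0,"wz":0,"claw":1},{"x":0,"y":0,"z":0,"wx":0,"wy":0,"wz":0,"claw":1}]'
python3 - <<'E'
from h import *
where();
cv2.imwrite("pics/top9.png",bot.read_camera("top")[:,:,::-1]);
E
```

```text
t: 8.55
eef_pos: [0.4841, 0.0567, 0.181]
tcp_rot: [-0.002, -0.401, 0.916, 0.0]
wrist_force: [-0.9, 0.6, -0.1]
opening: -0.0
toolx 227.3330203152074 rad 0.18624545781231355 tan 0.09127148758717618 z 0.18104788686164472 j [-0.04  0.23 -0.19  2.01  0.05  0.9   2.14] t 8.55
```

View pics/top9.png

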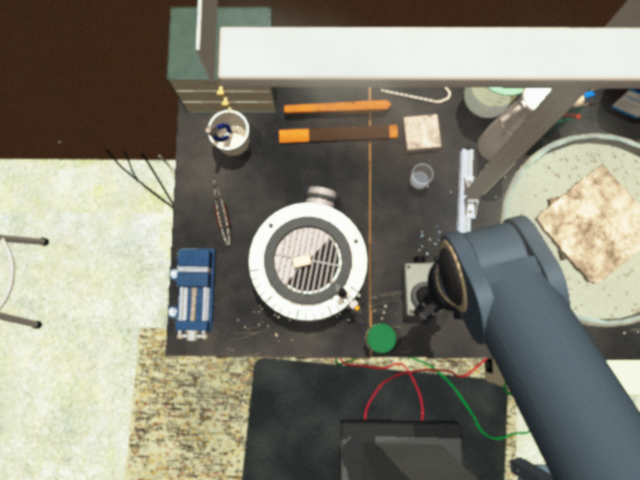

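Port, chip and jar are unchanged in the top view, and the fingers are above the button at about (425,293). I'll descend close to it, then press.

```bash
python3 -m creep '[{"x":0,"y":0,"z":0.14,"wx":0,"wy":0,"wz":0,"claw":1},{"x":0,"y":0,"z":0.14,"wx":0,"wy":0,"wz":0,"claw":1},{"x":0,"y":0,"z":0.14,"wx":0,"wy":0,"wz":0,"claw":1},{"x":0,"y":0,"z":0.14,"wx":0,"wy":0,"wz":0,"claw":1},{"x":0,"y":0,"z":0.1,"wx":0,"wy":0,"wz":0,"claw":1},{"x":0,"y":0,"z":0,"wx":0,"wy":0,"wz":0,"claw":1},{"x":0,"y":0,"z":0,"wx":0,"wy":0,"wz":0,"claw":1},{"x":0,"y":0,"z":0,"wx":0,"wy":0,"wz":0,"claw":1}]'
python3 - <<'E'
from h import *
cv2.imwrite("pics/s10.png",cv2.resize(bot.read_camera("scene")[150:280,320:480,::-1],None,fx=4,fy=4))
E
```

```text
t: 9.27
eef_pos: [0.4854, 0.0589, 0.0841]
tcp_rot: [0.0, -0.403, 0.915, 0.0]
wrist_force: [-0.7, -0.3, -0.1]
opening: 0.001
```

View pics/s10.png

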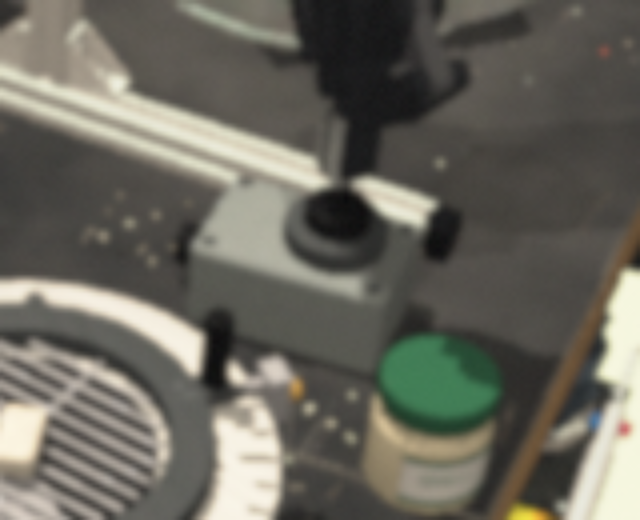

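Fingertips are centred 17 mm above the button. Pressing in small steps.

```bash
python3 -m creep '[{"x":0,"y":0,"z":0.05,"wx":0,"wy":0,"wz":0,"claw":1},{"x":0,"y":0,"z":0.05,"wx":0,"wy":0,"wz":0,"claw":1},{"x":0,"y":0,"z":0.02,"wx":0,"wy":0,"wz":0,"claw":1},{"x":0,"y":0,"z":0.02,"wx":0,"wy":0,"wz":0,"claw":1},{"x":0,"y":0,"z":0.01,"wx":0,"wy":0,"wz":0,"claw":1},{"x":0,"y":0,"z":0,"wx":0,"wy":0,"wz":0,"claw":1},{"x":0,"y":0,"z":0,"wx":0,"wy":0,"wz":0,"claw":1},{"x":0,"y":0,"z":0,"wx":0,"wy":0,"wz":0,"claw":1}]'
```

```text
t: 9.98
eef_pos: [0.485, 0.0579, 0.0613]
tcp_rot: [0.0, -0.403, 0.915, 0.0]
wrist_force: [-2.4, -0.5, 4.6]
opening: 0.002
```

```bash
python3 -m creep '[{"x":0,"y":0,"z":0.01,"wx":0,"wy":0,"wz":0,"claw":1},{"x":0,"y":0,"z":0,"wx":0,"wy":0,"wz":0,"claw":1},{"x":0,"y":0,"z":0,"wx":0,"wy":0,"wz":0,"claw":1}]'
```

```text
t: 10.23
eef_pos: [0.4851, 0.0579, 0.0609]
tcp_rot: [0.0, -0.403, 0.915, -0.0]
wrist_force: [-3.8, -0.7, 15.6]
opening: 0.002
```

The force jumped to 15.6 N at z=0.0609, so the button is on its stop, fully in. Lifting off.

```bash
python3 -m creep '[{"x":0,"y":0,"z":-0.05,"wx":0,"wy":0,"wz":0,"claw":1},{"x":0,"y":0,"z":-0.15,"wx":0,"wy":0,"wz":0,"claw":1},{"x":0,"y":0,"z":-0.2,"wx":0,"wy":0,"wz":0,"claw":1},{"x":0,"y":0,"z":-0.2,"wx":0,"wy":0,"wz":0,"claw":1},{"x":0,"y":0,"z":-0.2,"wx":0,"wy":0,"wz":0,"claw":1},{"x":0,"y":0,"z":-0.2,"wx":0,"wy":0,"wz":0,"claw":1},{"x":0,"y":0,"z":0,"wx":0,"wy":0,"wz":0,"claw":1},{"x":0,"y":0,"z":0,"wx":0,"wy":0,"wz":0,"claw":1},{"x":0,"y":0,"z":0,"wx":0,"wy":0,"wz":0,"claw":1}]'
python3 - <<'E'
from h import *
im=bot.read_camera("wrist")[:,:,::-1];cv2.imwrite("pics/w11.png",im)
im=bot.read_camera("scene")[:,:,::-1];cv2.imwrite("pics/s11.png",cv2.resize(im[150:350,250:460],None,fx=3.6,fy=3))
O=np.array([.5432,.2555])
E
```

```text
t: 10.98
eef_pos: [0.4843, 0.0577, 0.2088]
tcp_rot: [-0.001, -0.403, 0.915, 0.0]
wrist_force: [0.6, 0.2, -0.4]
opening: 0.001
```

View pics/w11.png

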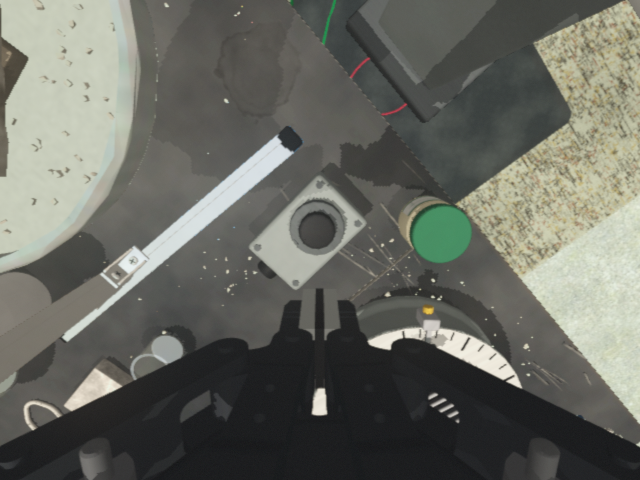

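View pics/s11.png

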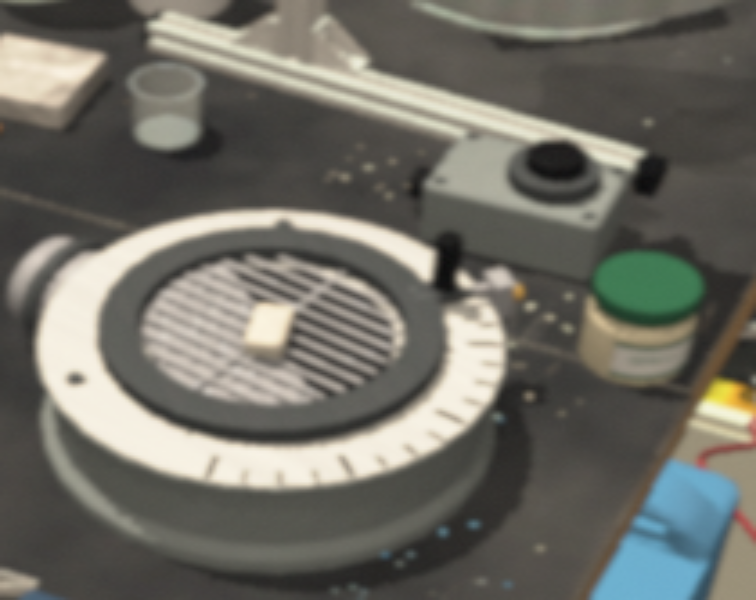

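The wrist view shows the button at (318,230) with the fingers clear of it. The scene view shows it standing proud of its collar at (555,160), and the lever at (450,265) in line with the clip at (500,285). Everything else looks undisturbed, so I'm handing in.

```bash
python3 - <<'E'
from workcell import bot
print(bot.finish_job())
E
```

```text
the job is handed in; nothing more can be done
None
```

I set the lever to the clip, pressed the button fully in and let it spring back, then handed the job in at about 11 s. No verdict was reported.

- **Lever:** I pushed the peg round about 118° with closed fingers. In the close wrist picture the pointer and the clip's nose stood point to point. The lever still lay in line with the clip after I backed off, and again in the last scene picture.
- **Button:** I pressed it down to a tip height of 60.9 mm, where the force rose from 4.6 N to 15.6 N, which means it was on its stop. It stands out of its collar again in the last pictures.
- **Surroundings:** I saw no change in the port, clip, brick chip or jars in the later pictures. The tweezers were last seen in place in the top view before the button press. The gripper ended clear of everything, at a height of about 0.21 m.
- **Disagreements:** My first two move calls were refused because the rows left out some keys; nothing moved. The first top-view estimate of the peg's angle was 111°, and the wrist camera corrected it to 108.3° before I touched anything.

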